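# Seat the price plates in the sprung ticket holders of a nut stall

### The arm

A 6-joint arm with a two-finger parallel gripper is mounted at the origin on the work surface. World frame = base frame: x ahead of the robot, y to its left, z up, the work surface at z = 0. Lengths are in m, angles in rad, forces in N, time in s.
With the tool pointing down it reaches from about 0.375 to 0.9 m from the base axis. Payload 3.1 kg.
Tool frame: the origin (TCP) lies on the centre line of the jaws, within the pads' length; the fingertips stand 11 mm ahead of it and the grasp point (between the pads) lies 8 mm behind it; z points along the fingers, y is the line along which they close (so a half turn about z gives the same grasp; the last joint's range is limited). The gripper opens to 85 mm and grips with 20 to 120 N. Pads are 22 mm wide; open, the fingers measure 114 mm over their backs; the gripper's body (76 mm by 85 mm) begins 54 mm behind the grasp point. The pads swing forward as they close: fully open they stand 13 mm farther back than shut.
Start: joints at [1.131, 0.527, 1.433, -0, 1.181, -0.178], TCP at [0.162, 0.604, 0.217] pointing down, gripper open.
Joint ranges: [-3.08, 3.08], [-0.75, 2.2], [0.22, 2.44], [-1.43, 4.57], [0, 2.65], [-2.85, 2.85]. Speed limits (rad/s): [2.79, 2.79, 3.14, 3.14, 3.14, 3.14].

### API

Orientations are given as a unit quaternion [w, x, y, z].
In Python, from station import state, capture, calibration, job_done gives the robot as it stands. The module is installed in compiled form; this text tells all that it offers.
- The arm moves only by the tool play_rows, never from a script. Its argument "motion" is a list of rows, each a list of 5 numbers: the opening, from 0 (shut) to 1 (fully open), then the shift along the tool's x, y, z in mm, then the turn about the tool's z in rad. A call has 1 to 5 rows; each row is the pose to reach, as a shift and turn from the pose commanded when the call began, along the tool's axes at that moment; what a row does not reach only later rows make up. A row lasts 1/10 s, in which the tool goes at most 50 mm and 8.59 degrees, less where a joint would pass 70% of its speed; a pose out of reach is approached as far as the arm can. A call with a gripper value outside its range is refused whole. The fingers move at their own pace and stop on an object; "newtons" is the grip in N (left out, the last holds). Time passes only in rows, so rows that repeat a pose let the fingers close. It gives the time, the measured TCP pose, the force, the opening and the grip force at its end, in the units of the state.
- state(): the state, without advancing time (a new reading comes with each control period).
- capture(name): name is "side" or "top"; returns the picture (384x512x3 uint8, red, green, blue); there is no depth.
- calibration(name): a dict with "fov_y" (degrees; the focal length in pixels is half the picture's height over the tangent of half this angle, whatever the lens; pixels are square), "cx", "cy" (the principal point, pixels), "world_to_cam" (4x4, takes a point from world to camera coordinates). Camera axes: x right, y up, looking along -z (the intrinsics and any distortion apply to the point x, -y, -z); pixel columns grow to the right and rows downward; lengths in m; the calibration is good to about 2 mm. A picture is of the moment at which its call begins. calibration takes no time and is no camera call.
- job_done(): hands the job in; it is judged then, once.
The state is a dict: "time": time; "joint_pos": joint angles; "qvel": joint speeds; "joint_efforts": joint torques, N m; "ee_pos": TCP position; "ee_rot": TCP orientation; "contact_force": force on the tool from outside, world axes, zero at the start; "wrist_torque": the same for the moment, N m; "gripper_width": opening from 0.0 (shut) to 1.0 (fully open); "grip_force": force on a finger pad.
Only numpy, scipy, OpenCV 4.12 (cv2) and the standard library are available. Lean on these libraries where they do the work, as an engineer would, in place of code of your own. Each camera call takes 0.05 s, during which the arm holds its last target. There are 200 camera calls.

### The job

Set the green walnut price plate and the orange cashew price plate, which stand in the wooden plate box, each into the sprung ticket holder in front of its own tub of nuts. Lower each into its tapering slot and press it down by feel until it has pushed the steel cheek fully back and will go no further, upright against the back wall, then let go: a thumb push of 10 to 15 N is enough, more than 20 N would crack the holder. Leave the yellow hazelnut plate, the scoop and the jar as they are.

Things in the scene. Friction and masses are not known exactly. Their poses are not given: they have to be found in the camera images.
- plate_walnut: Green price plate with a picture of a walnut on both faces: flat board 70 mm wide (its y), 100 mm tall (its z), 8 mm thick (its x). Origin: centre of its underside. Turned half round about z it is the same. Starts standing upright in a slot of the plate box, its underside 8 mm above the counter.
- plate_cashew: Orange price plate with a picture of a cashew on both faces: flat board 70 mm wide (its y), 100 mm tall (its z), 12 mm thick (its x). Origin: centre of its underside. Turned half round about z it is the same. Starts standing upright in a slot of the plate box, its underside 8 mm above the counter.
- plate_hazel: Yellow price plate with a picture of a hazelnut on both faces: flat board 70 mm wide (its y), 100 mm tall (its z), 10 mm thick (its x). Origin: centre of its underside. Turned half round about z it is the same. Already seated in the holder of the hazelnut tub; leave it.
- tub_walnut: Clear tub of walnuts, 176 x 162 x 65 mm, green clip on its far rim. Origin: centre of its underside, on the counter; x points away from its ticket holder. The 94 x 46 x 60 mm wooden holder hangs at the near side: back wall face nominally at x -115 mm, slot middle at x -125, y 0, but hung up to 3 mm off in x and with its base anywhere 24 to 44 mm above the counter: not measured, feel for it.
- tub_cashew: Clear tub of cashews, 176 x 162 x 65 mm, orange clip on its far rim. Origin: centre of its underside, on the counter; x points away from its ticket holder. The 94 x 46 x 60 mm wooden holder hangs at the near side: back wall face nominally at x -115 mm, slot middle at x -125, y 0, but hung up to 3 mm off in x and with its base anywhere 24 to 44 mm above the counter: not measured, feel for it.
- cheek_walnut (a joint): Sprung steel cheek of the walnut holder, the slot's sloping robot-side face: slot 21 mm wide at the mouth (60 mm above the holder's base), narrowing evenly to 3 mm near the bottom (8 mm above it). Value: 0 at rest, grows as it is pushed back towards the robot, 0.003 m at its hard stop. Spring 1 N at rest, 2.5 N at the stop; friction makes the plate need some 4 to 10 N of push.
- cheek_cashew (a joint): The same cheek in the cashew holder: 0 at rest, 0.003 m fully back at its hard stop. A plate meets the cheek, then sinks 8.5 mm more as the cheek gives, then stops: the 8 mm plate with its underside about 14 mm above the holder's base, the 12 mm plate about 25 mm above it. The slot's back wall (tub side) is upright and rigid, its end walls leave a plate 5 mm each side.
- plate_box: Plywood box, 152 x 92 x 52 mm, with three slots 16 mm wide across it (length along its y), at x -45.5, 0 and +45.5 mm; the two plates stand in the outer slots, faces across its x. Fixed. Origin: centre of its underside; slot floor 8 mm up, walls 52 mm up.
- scoop: Aluminium nut scoop, about 170 mm long, 64 mm wide and 30 mm high, lying on the counter. Origin: under its middle. Leave it.
- jar: Amber glass jar with a brass lid, 64 mm across, 85 mm tall, standing on the counter. Origin: centre of its underside. Leave it.
There are look-alikes about, which are no part of the job. What is meant by the plate_cashew is not black, and is the larger of those in its own colour.

How it is judged:
By the outcome, as a careful person would: the job done as asked, in the order asked, and still so for the second after the job is handed in, with the robot touching nothing.
It also fails if it takes over 61 s, if anything falls off the work surface, if the arm or the gripper's body presses on something with over 40 N, if the wrist force passes 120 N, or if a joint passes its speed limit or range.

## Working session

There is one attempt and no reset: what is moved stays moved. The work goes in short steps, Python scripts to look and compute and a tool call to move; the robot and the scene stay as the last step left them, time stands still between calls to the robot, and variables do not carry over. Pictures are saved under pics/ and viewed, at most 10 in all, crops included, and the job is handed in when it is done.

Besides the shell and the picture viewer there is one more tool, called after "Call:" by a JSON object that holds its "api" and its "payload", one argument or row to a line. play_rows: Moves the arm, as the interface text tells. Its arguments: {"type":"object","properties":{"motion":{"type":"array"},"newtons":{"type":"number"}},"required":["motion"]}

```bash
mkdir -p pics
python3 - <<'E'
from station import *
import cv2,numpy as np
for n in("top","side"):
    cv2.imwrite(f"pics/{n}0.png",cv2.resize(capture(n),(800,600),interpolation=cv2.INTER_CUBIC)[:,:,::-1])
    print(n,calibration(n))
print(state())
E
```

```text
top {'fov_y': 51.317317713627475, 'cx': 248.12792795564133, 'cy': 190.21288057116837, 'world_to_cam': array([[ 0.02160359, -0.99954005,  0.02128294, -0.03720072],
       [ 0.980002  ,  0.02538368,  0.19736196, -0.50169404],
       [-0.19781143,  0.0165936 ,  0.98009963, -1.13285344],
       [ 0.        ,  0.        ,  0.        ,  1.        ]])}
side {'fov_y': 51.29818534114676, 'cx': 256.3301887308037, 'cy': 191.29288176787855, 'world_to_cam': array([[ 0.73454264, -0.67831644, -0.01827346, -0.37089926],
       [ 0.42001056,  0.4333448 ,  0.79737282, -0.26918312],
       [-0.53295238, -0.59337938,  0.6032103 , -0.95276081],
       [ 0.        ,  0.        ,  0.        ,  1.        ]])}
{'time': 0.1, 'joint_pos': array([ 1.13049910e+00,  5.28366057e-01,  1.43377534e+00, -6.54244790e-06,
        1.18141253e+00, -1.78520502e-01]), 'qvel': array([ 8.57903186e-04, -3.69304550e-03, -2.82227172e-03, -3.40695056e-05,
       -6.81081190e-04,  1.33192702e-03]), 'joint_efforts': array([ 7.92705396e-05, -4.43306923e+01, -1.78586107e+01, -2.57933480e-04,
        3.88835615e-03, -1.67278245e-05]), 'ee_pos': array([0.1614421 , 0.6030916 , 0.21643552]), 'ee_rot': array([-2.95718676e-04,  1.30513662e-01,  9.91446026e-01, -9.34992845e-04]), 'contact_force': array([0.53734939, 0.19900775, 0.41721094]), 'wrist_torque': array([-0.04151791,  0.01085124,  0.039856  ]), 'grip_force': 0.0, 'gripper_width': 0.9985466464984547}
```

View pics/top0.png

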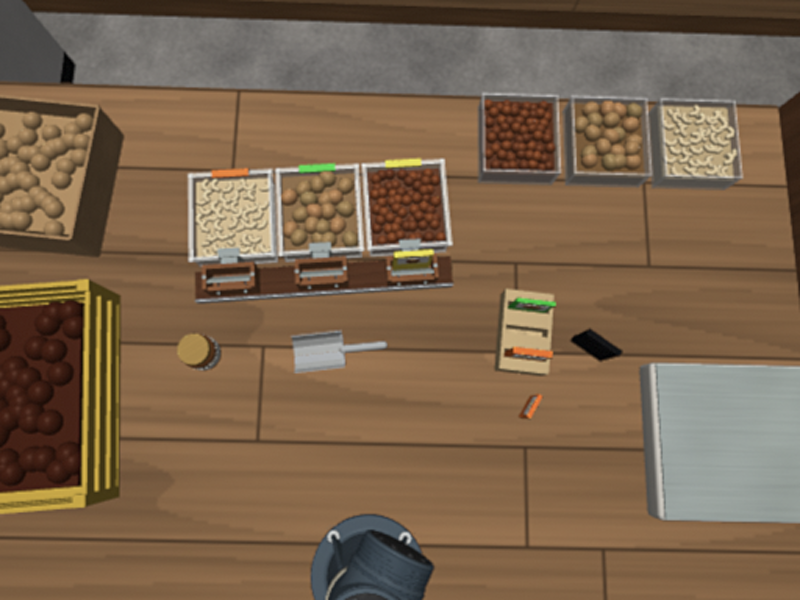

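View pics/side0.png

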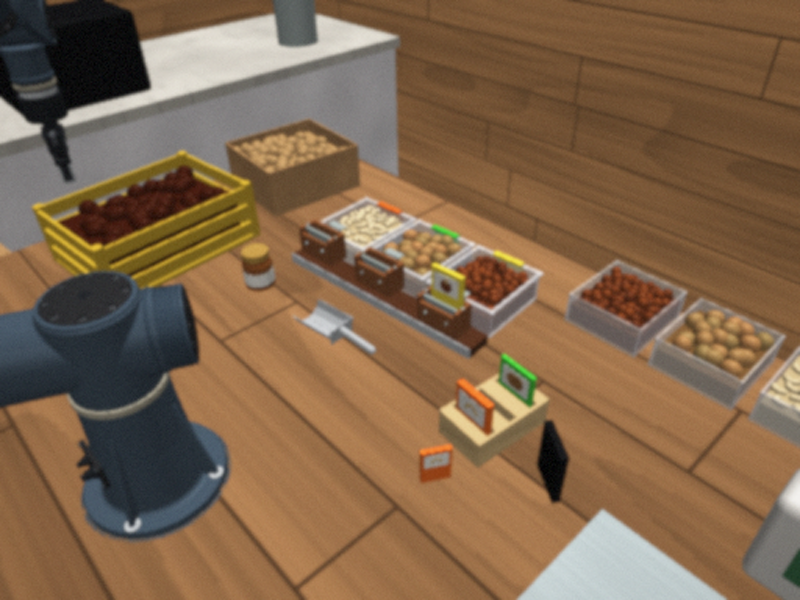

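Top picture (800x600): walnut plate is in the box at (535,304) and cashew plate at (529,352). The look-alikes are the black plate at (597,344), the small orange plate at (531,406), and the yellow plate already seated at (412,255). The holder tubs are cashew (231,217) and walnut (320,208), and the tubs at upper right have no holders. I choose the two plates in the box and check them in a close crop.

```bash
cat > h.py <<'E'
from station import *
import cv2,numpy as np
def proj(n,P):
    c=calibration(n);M=c["world_to_cam"];f=192/np.tan(np.radians(c["fov_y"]/2))
    p=np.asarray(P,float)@M[:3,:3].T+M[:3,3]
    return np.stack([c["cx"]+f*p[...,0]/-p[...,2],c["cy"]-f*p[...,1]/-p[...,2]],-1)
def ray(n,u,v,z):  # pixel -> world point at height z
    c=calibration(n);M=c["world_to_cam"];f=192/np.tan(np.radians(c["fov_y"]/2))
    d=M[:3,:3].T@np.array([(u-c["cx"])/f,-(v-c["cy"])/f,-1]);o=-M[:3,:3].T@M[:3,3]
    return o+d*(z-o[2])/d[2]
def crop(im,x,y,w,h,W,H,step=10):
    o=cv2.resize(im[y:y+h,x:x+w],(W,H),interpolation=cv2.INTER_CUBIC)
    for i in range(0,w,step): cv2.putText(o,str(x+i),(i*W//w,10),0,.33,(255,255,255),1);cv2.line(o,(i*W//w,12),(i*W//w,18),(255,255,0),1)
    for i in range(step,h,step): cv2.putText(o,str(y+i),(8,i*H//h+4),0,.33,(255,255,255),1);cv2.line(o,(0,i*H//h),(6,i*H//h),(255,255,0),1)
    return o
E
python3 - <<'E'
from h import *
t=capture("top");s=capture("side")
a=np.vstack([crop(t,310,180,80,60,400,300),crop(s,270,220,100,75,400,300)])
b=np.vstack([crop(t,115,100,120,90,400,300),crop(s,185,120,160,120,400,300,20)])
cv2.imwrite("pics/c1.png",np.hstack([a,b])[:,:,::-1])
E
```

```text
(no output)
```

View pics/c1.png

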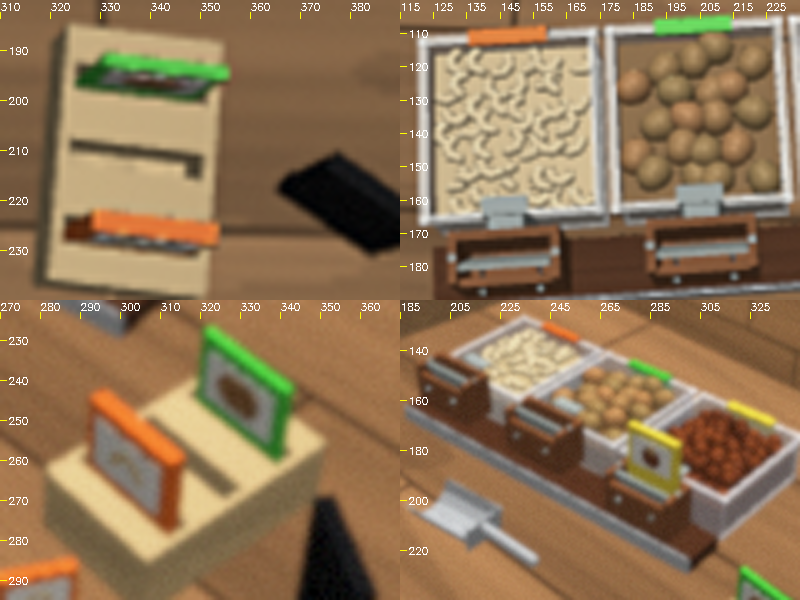

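The crop confirms it: green walnut plate with top edge at top-pixels (331,191)-(356,195), larger orange plate at (329,222)-(354,229). Both stand in the box; the small orange and the black plate lie outside it. Holder mouths are near (146,178) and (206,175). I'll now fit poses.

Run:
```python
from h import *
from scipy.optimize import least_squares
def R(a): return np.array([[np.cos(a),-np.sin(a)],[np.sin(a),np.cos(a)]])
def fit(name,obs,x0):
    # obs: (cam, local xyz, px)
    def res(p):
        r=[]
        for c,l,q in obs:
            w=R(p[2])@np.array(l[:2])+p[:2]
            r.append(proj(c,[*w,l[2]])-np.array(q))
        return np.ravel(r)
    s=least_squares(res,x0,loss="soft_l1");print(name,s.x[:2].round(4),np.degrees(s.x[2]).round(2),"res",res(s.x).reshape(-1,2).round(1).tolist())
    return s.x
hx,hy=.076,.046
# world-top image: up=+x, left=+y
B=[("top",(hx,hy,.052),(323.6,185)),("top",(hx,-hy,.052),(354.6,188.4)),("top",(-hx,-hy,.052),(351.4,239.4)),("top",(-hx,hy,.052),(319.6,236.4)),
("side",(-hx,hy,.052),(281.75,261.25)),("side",(-hx,-hy,.052),(307.25,285.5)),("side",(hx,-hy,.052),(351.25,255))]
x0=[.45,-.25,0]
fit("box",B,x0);fit("box top",B[:4],x0);fit("box side",B[4:],x0)
def plate(n,t,px): 
    a=t/2;fit(n,[("top",l,q) for l,q in zip([(a,.035,.108),(a,-.035,.108),(-a,-.035,.108),(-a,.035,.108)],px)],x0)
plate("walnut",.008,[(330.6,190.8),(356,193.2),(355.6,195.8),(330.4,193.4)])
plate("cashew",.012,[(328.8,222),(353.6,224.6),(353.6,229),(328.6,225.8)])
for n,px in (("tubC",[(121,112),(175.3,108.4),(176.5,164.5),(122.2,166.6)]),("tubW",[(177.4,109),(229.9,106),(232,161.5),(178.6,163.9)])):
    p=fit(n,[("top",l,q) for l,q in zip([(.088,.081,.065),(.088,-.081,.065),(-.088,-.081,.065),(-.088,.081,.065)],px)],[.6,.1,0])
    print("slot",R(p[2])@[-.125,0]+p[:2],"px top z.09",proj("top",[*(R(p[2])@[-.125,0]+p[:2]),.09]),"side",proj("side",[*(R(p[2])@[-.125,0]+p[:2]),.09]))
```

```text
box [ 0.4438 -0.2881] -5.11 res [[-0.1, 0.0], [-0.4, 0.1], [-0.3, 0.1], [0.0, -0.5], [-0.4, 0.8], [0.1, -0.2], [0.8, 0.2]]
box top [ 0.4437 -0.2887] -5.06 res [[0.0, 0.1], [-0.2, 0.2], [-0.0, 0.1], [0.2, -0.4]]
box side [ 0.4443 -0.2873] -5.07 res [[-0.5, 0.6], [-0.1, -0.5], [0.6, -0.1]]
walnut [ 0.4889 -0.2928] -4.16 res [[0.3, -0.1], [-0.5, -0.1], [-0.2, 0.1], [0.3, 0.1]]
cashew [ 0.398  -0.2849] -5.21 res [[-0.0, -0.2], [0.2, 0.0], [-0.1, -0.1], [-0.1, 0.2]]
tubC [0.6524 0.275 ] 5.06 res [[0.3, -0.7], [-0.2, -0.0], [0.5, -0.1], [-0.6, 1.0]]
slot [0.52784962 0.26400996] px top z.09 [147.64791856 176.22392193] side [207.29311346 149.7978266 ]
tubW [0.6661 0.1094] 4.4 res [[-0.5, -0.7], [0.3, -0.0], [0.9, 0.2], [-0.5, 0.4]]
slot [0.5414566 0.0997567] px top z.09 [205.27884265 173.10458638] side [242.69805339 167.79798034]
```

```bash
cat >> h.py <<'E'
def cur():
    s=state();w,x,y,z=s["ee_rot"];return [*s["ee_pos"],np.degrees(np.arctan2(2*(x*y+w*z),1-2*(y*y+z*z)))]
def delta(a,b):  # poses x,y,z(m),yaw of tool x (deg), tool down -> mm, mm, mm, rad
    t=np.radians(a[3]);d=(np.array(b[:3])-a[:3])*1000
    return [round(float(v),3) for v in (d[0]*np.cos(t)+d[1]*np.sin(t),d[0]*np.sin(t)-d[1]*np.cos(t),-d[2],np.radians(a[3]-b[3]))]
E
python3 - <<'E'
from h import *
c=cur();print(c,state()["time"])
a=[.45,.28,.26,125];b=[.489,-.292,.19,84.9]
print(delta(c,a),delta(a,b))
E
```

```text
[np.float64(0.16152780224992627), np.float64(0.6033006321837772), np.float64(0.21669566382749061), np.float64(165.00096477978238)] 0.2
[-362.315, -237.628, -43.304, 0.698] [-490.924, -296.139, 70.0, 0.7]
```

Call:
{"api": "play_rows", "payload": {
  "motion": [
    [0.6,-36,-24,-4,0.07],
    [0.6,-72,-48,-8,0.14],
    [0.6,-108,-72,-12,0.21],
    [0.6,-144,-96,-16,0.28],
    [0.6,-180,-120,-20,0.35]
  ],
  "newtons": 60
}}

```text
time: 0.7
ee_pos: [0.3053, 0.4398, 0.2374]
ee_rot: [0.0, 0.302, 0.953, -0.0]
contact_force: [0.2, -0.7, 0.6]
gripper_width: 0.6
grip_force: 0.0
```

Run:
```python
from h import *
c=cur();print(c,state()["time"])
a=[.45,.28,.26,125];b=[.489,-.292,.19,84.9]
print(delta(c,a),delta(a,b))
```

```text
[np.float64(0.30529839126201896), np.float64(0.4397918024898132), np.float64(0.23738206473336415), np.float64(144.80550253836446)] 0.7
[-210.347, -47.183, -22.618, 0.346] [-490.924, -296.139, 70.0, 0.7]
```

Call:
{"api": "play_rows", "payload": {
  "motion": [
    [0.6,-42,-9,-4,0.07],
    [0.6,-84,-19,-9,0.14],
    [0.6,-126,-28,-13,0.21],
    [0.6,-168,-38,-18,0.28],
    [0.6,-210,-47,-22,0.346]
  ]
}}

```text
time: 1.2
ee_pos: [0.4503, 0.2806, 0.2595]
ee_rot: [-0.0, 0.462, 0.887, 0.0]
contact_force: [0.7, 0.2, -0.5]
gripper_width: 0.598
grip_force: 0.0
```

Call:
{"api": "play_rows", "payload": {
  "motion": [
    [0.6,-41,-24,0,0.06],
    [0.6,-82,-49,0,0.12],
    [0.6,-123,-74,0,0.18],
    [0.6,-164,-98,0,0.24],
    [0.6,-205,-123,0,0.3]
  ]
}}

```text
time: 1.7
ee_pos: [0.4666, 0.0419, 0.2594]
ee_rot: [0.0, 0.589, 0.808, 0.0]
contact_force: [0.4, -0.1, 0.4]
gripper_width: 0.598
grip_force: 0.0
```

Run:
```python
from h import *
c=cur();print(c,state()["time"])
print(delta(c,[.489,-.292,.16,84.9]))
```

```text
[np.float64(0.46663660622875064), np.float64(0.04186571208327998), np.float64(0.2593813618699377), np.float64(107.80253408254212)] 1.7
[-324.716, -80.783, 99.381, 0.4]
```

Call:
{"api": "play_rows", "payload": {
  "motion": [
    [0.6,-41,-10,8,0.05],
    [0.6,-82,-20,16,0.1],
    [0.6,-123,-30,24,0.15],
    [0.6,-164,-40,32,0.2],
    [0.6,-205,-50,40,0.25]
  ]
}}

```text
time: 2.2
ee_pos: [0.4821, -0.1685, 0.219]
ee_rot: [0.0, 0.685, 0.728, 0.0]
contact_force: [0.4, 0.4, -0.4]
gripper_width: 0.6
grip_force: 0.0
```

Run:
```python
from h import *
c=cur();print(c,state()["time"])
print(delta(c,[.489,-.292,.15,84.9]))
```

```text
[np.float64(0.4821376484858541), np.float64(-0.16853552732362614), np.float64(0.21901155928460764), np.float64(93.4727840262684)] 2.2
[-123.653, -0.629, 69.012, 0.15]
```

Call:
{"api": "play_rows", "payload": {
  "motion": [
    [0.6,-42,0,23,0.05],
    [0.6,-84,0,46,0.1],
    [0.6,-124,0,69,0.15],
    [0.6,-124,0,69,0.15]
  ]
}}

```text
time: 2.6
ee_pos: [0.4894, -0.2951, 0.1471]
ee_rot: [-0.001, 0.739, 0.674, -0.001]
contact_force: [0.1, 1.1, -0.4]
gripper_width: 0.599
grip_force: 0.0
```

Call:
{"api": "play_rows", "payload": {
  "motion": [
    [0.6,0,0,35,0],
    [0.6,0,0,70,0],
    [0.6,0,0,70,0],
    [0.3,0,0,70,0],
    [0.3,0,0,70,0]
  ]
}}

```text
time: 3.1
ee_pos: [0.4913, -0.291, 0.0821]
ee_rot: [0.002, 0.737, 0.676, 0.0]
contact_force: [-0.5, -0.6, -0.9]
gripper_width: 0.301
grip_force: 0.0
```

Run:
```python
from h import *
c=cur();print(c,state()["time"],state()["contact_force"])
t=capture("top");s=capture("side")
cv2.imwrite("pics/g1.png",np.hstack([crop(t,300,160,80,90,400,450),crop(s,270,190,100,112,400,450)])[:,:,::-1])
```

```text
[np.float64(0.4913101156082833), np.float64(-0.29098914340376547), np.float64(0.08214106553279568), np.float64(85.0557360046826)] 3.1 [-0.45316091 -0.64844459 -0.86465506]
```

View pics/g1.png

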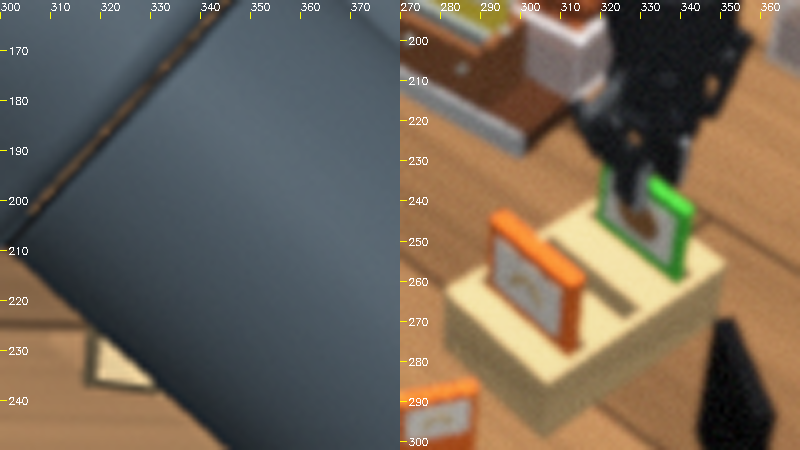

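The fingers straddle the green plate, with the near finger at side-pixel (328,238) near its middle and the box untouched. I'm closing now.

Call:
{"api": "play_rows", "payload": {
  "motion": [
    [0,0,0,0,0],
    [0,0,0,0,0],
    [0,0,0,0,0],
    [0,0,0,0,0],
    [0,0,0,0,0]
  ],
  "newtons": 60
}}

```text
time: 3.7
ee_pos: [0.4908, -0.2911, 0.082]
ee_rot: [0.001, 0.737, 0.676, 0.0]
contact_force: [-1.3, 1.1, 5.2]
gripper_width: 0.072
grip_force: 62.5
```

Run:
```python
from h import *
c=cur();s=state();print(c,s["time"],s["contact_force"],s["gripper_width"]*85,s["grip_force"])
b=[*c[:2],.26,c[3]]; d=[.50,-.1,.26,90]; e=[.5415,.0998,.20,94.75]
print(delta(c,b),delta(b,e))
```

```text
[np.float64(0.4907652834903904), np.float64(-0.29105099541078855), np.float64(0.08196211964649441), np.float64(85.02080666217714)] 3.7 [-1.30482105  1.10302657  5.15586775] 6.131356825351949 62.45894193649292
[0.0, 0.0, -178.038, 0.0] [393.78, 16.62, 60.0, -0.17]
```

Call:
{"api": "play_rows", "payload": {
  "motion": [
    [0,0,0,-20,0],
    [0,0,0,-60,0],
    [0,0,0,-105,0],
    [0,0,0,-150,0],
    [0,0,0,-178,0]
  ]
}}

```text
time: 4.2
ee_pos: [0.4911, -0.2913, 0.2624]
ee_rot: [0.003, 0.737, 0.676, 0.0]
contact_force: [-0.5, -0.1, -1.0]
gripper_width: 0.069
grip_force: 61.6
```

Call:
{"api": "play_rows", "payload": {
  "motion": [
    [0,42,0,0,0],
    [0,84,0,0,-0.03],
    [0,126,0,0,-0.06],
    [0,168,0,0,-0.09],
    [0,210,0,0,-0.12]
  ]
}}

```text
time: 4.7
ee_pos: [0.5081, -0.0797, 0.2587]
ee_rot: [0.0, 0.695, 0.719, 0.0]
contact_force: [0.9, -0.7, -0.7]
gripper_width: 0.074
grip_force: 61.5
```

Run:
```python
from h import *
c=cur();s=state();print(c,s["time"],s["contact_force"],s["gripper_width"]*85,s["grip_force"])
e=[.5415,.0998,.20,94.75]
print(delta(c,e))
```

```text
[np.float64(0.5080608058601942), np.float64(-0.07967406704917139), np.float64(0.2586973216166352), np.float64(91.93030053994532)] 4.7 [ 0.90621113 -0.66363059 -0.65214097] 6.255720387482455 61.51087403297424
[178.246, 39.466, 58.697, -0.049]
```

Call:
{"api": "play_rows", "payload": {
  "motion": [
    [0,44,10,0,-0.01],
    [0,90,20,15,-0.03],
    [0,135,30,30,-0.049],
    [0,178,39,50,-0.049],
    [0,178,39,59,-0.049]
  ]
}}

```text
time: 5.2
ee_pos: [0.5406, 0.1029, 0.198]
ee_rot: [-0.001, 0.675, 0.738, 0.0]
contact_force: [-1.1, -1.2, -0.8]
gripper_width: 0.072
grip_force: 61.5
```

Run:
```python
from h import *
c=cur();s=state();print(c,s["time"],s["contact_force"],s["gripper_width"]*85,s["grip_force"])
print(delta(c,[.5415,.0998,.20,94.75]))
t=capture("top");s=capture("side")
cv2.imwrite("pics/i1.png",np.hstack([crop(t,165,120,80,90,400,450),crop(s,200,100,80,90,400,450)])[:,:,::-1])
```

```text
[np.float64(0.5405560708839684), np.float64(0.10291828331392086), np.float64(0.1980110786906065), np.float64(95.04767061263705)] 5.2 [-1.07402597 -1.19948115 -0.83312346] 6.11888346216497 61.51009798049927
[-3.189, 0.666, -1.989, 0.005]
```

View pics/i1.png

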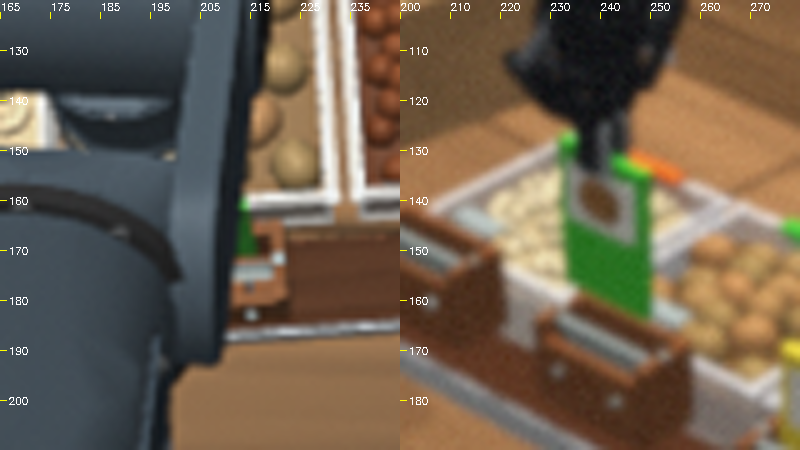

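The green plate hangs upright above the walnut holder: its bottom edge is at side-pixels (234,158)-(250,164), the mouth just below it at about (242,167). I'm correcting the y position and lowering.

Call:
{"api": "play_rows", "payload": {
  "motion": [
    [0,-3,0,4,0],
    [0,-3,0,8,0],
    [0,-3,0,12,0],
    [0,-3,0,16,0],
    [0,-3,0,18,0]
  ]
}}

```text
time: 5.8
ee_pos: [0.5416, 0.0943, 0.181]
ee_rot: [-0.0, 0.678, 0.735, -0.0]
contact_force: [0.7, 0.3, 0.4]
gripper_width: 0.072
grip_force: 61.5
```

Call:
{"api": "play_rows", "payload": {
  "motion": [
    [0,0,0,0,0],
    [0,0,0,2,0],
    [0,0,0,4,0],
    [0,0,0,6,0],
    [0,0,0,7,0]
  ]
}}

```text
time: 6.3
ee_pos: [0.5416, 0.095, 0.1741]
ee_rot: [-0.0, 0.677, 0.736, -0.0]
contact_force: [0.2, -0.3, -0.7]
gripper_width: 0.07
grip_force: 61.5
```

Run:
```python
from h import *
c=cur();s=state();print(c,s["time"],s["contact_force"],s["wrist_torque"])
print(delta(c,[.5415,.0998,c[2],94.75]))
```

```text
[np.float64(0.5416017031116533), np.float64(0.09497217774916472), np.float64(0.17406545820766772), np.float64(94.70507042801705)] 6.3 [ 0.21243357 -0.30483372 -0.7390043 ] [-0.01290714  0.02193203 -0.02849916]
[4.82, 0.295, -0.0, -0.001]
```

Call:
{"api": "play_rows", "payload": {
  "motion": [
    [0,2,0,0,0],
    [0,5,0,0,0],
    [0,5,0,1,0],
    [0,5,0,3,0],
    [0,5,0,4,0]
  ]
}}

```text
time: 6.8
ee_pos: [0.5412, 0.0999, 0.1701]
ee_rot: [-0.0, 0.677, 0.736, -0.0]
contact_force: [-0.8, -0.4, -0.3]
gripper_width: 0.07
grip_force: 61.5
```

Call:
{"api": "play_rows", "payload": {
  "motion": [
    [0,0,0,1,0],
    [0,0,0,2,0],
    [0,0,0,3,0],
    [0,0,0,4,0],
    [0,0,0,4,0]
  ]
}}

```text
time: 7.3
ee_pos: [0.5414, 0.0998, 0.1662]
ee_rot: [-0.0, 0.678, 0.735, -0.0]
contact_force: [0.2, -0.1, -0.7]
gripper_width: 0.069
grip_force: 61.5
```

Call:
{"api": "play_rows", "payload": {
  "motion": [
    [0,0,0,1,0],
    [0,0,0,2,0],
    [0,0,0,3,0],
    [0,0,0,4,0],
    [0,0,0,4,0]
  ]
}}

```text
time: 7.8
ee_pos: [0.5417, 0.0998, 0.1623]
ee_rot: [0.0, 0.678, 0.736, 0.0]
contact_force: [2.0, -0.4, -0.1]
gripper_width: 0.072
grip_force: 61.5
```

Call:
{"api": "play_rows", "payload": {
  "motion": [
    [0,0,0,1,0],
    [0,0,0,2,0],
    [0,0,0,3,0],
    [0,0,0,3,0],
    [0,0,0,3,0]
  ]
}}

```text
time: 8.3
ee_pos: [0.5415, 0.0999, 0.1593]
ee_rot: [0.0, 0.678, 0.736, 0.0]
contact_force: [1.3, -0.1, -0.8]
gripper_width: 0.074
grip_force: 61.5
```

Run:
```python
from h import *
for i in range(3):
    s=state();print(cur(),s["contact_force"],s["wrist_torque"])
    im=capture("side")
cv2.imwrite("pics/i2.png",crop(im,200,110,80,75,800,600)[:,:,::-1])
```

```text
[np.float64(0.5414887355422365), np.float64(0.09985180293359748), np.float64(0.15930054658213313), np.float64(94.70111292326837)] [ 1.33215298 -0.08707385 -0.80293735] [-0.01608216 -0.37162545  0.08439182]
[np.float64(0.5415103046084634), np.float64(0.09985593635895687), np.float64(0.15935639171640467), np.float64(94.70049860420644)] [ 1.53760041  0.37373439 -1.55350675] [-0.01183252 -0.36306399  0.07863251]
[np.float64(0.5414765702418695), np.float64(0.09985296795295386), np.float64(0.15933637153353028), np.float64(94.69942321448272)] [ 1.9122324  -0.34237177 -0.226702  ] [-0.02591527 -0.39426949  0.05332961]
```

View pics/i2.png

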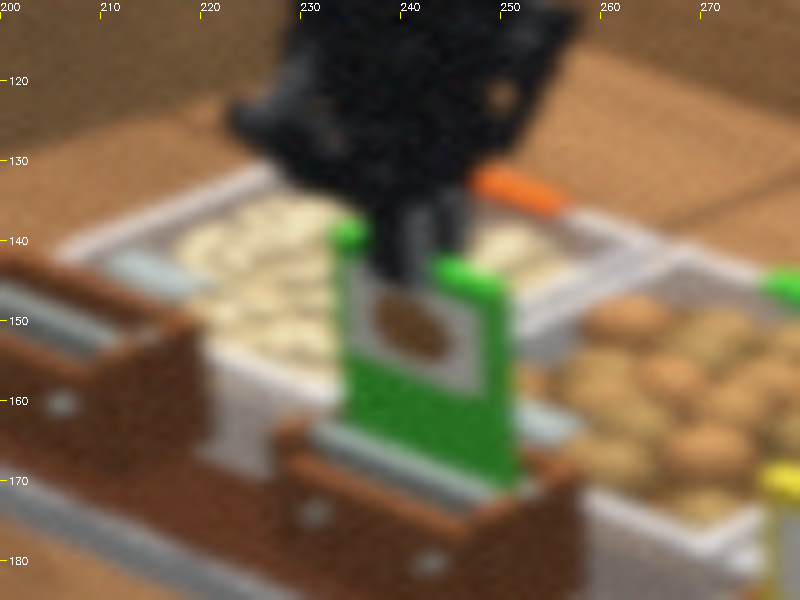

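The plate's bottom is inside the mouth with its near face at the cheek lip, side-pixels (234,163)-(250,170). The small fx and moment are the cheek. Next I feel for the back wall.

Call:
{"api": "play_rows", "payload": {
  "motion": [
    [0,0,1,0,0],
    [0,0,2,0,0],
    [0,0,3,0,0],
    [0,0,3,0,0]
  ]
}}

```text
time: 8.85
ee_pos: [0.5438, 0.1002, 0.1591]
ee_rot: [-0.001, 0.678, 0.735, -0.0]
contact_force: [1.1, -0.0, -0.5]
gripper_width: 0.073
grip_force: 61.5
```

Call:
{"api": "play_rows", "payload": {
  "motion": [
    [0,0,1,0,0],
    [0,0,1,0,0],
    [0,0,2,0,0],
    [0,0,2,0,0]
  ]
}}

```text
time: 9.25
ee_pos: [0.5463, 0.1003, 0.1593]
ee_rot: [-0.0, 0.678, 0.736, -0.0]
contact_force: [0.2, 0.4, 0.1]
gripper_width: 0.069
grip_force: 61.5
```

Run:
```python
from h import *
s=state();print(cur(),s["contact_force"],s["wrist_torque"])
```

```text
[np.float64(0.5462995784177249), np.float64(0.10030756058256696), np.float64(0.1592554125758202), np.float64(94.699649623529)] [0.16707541 0.40965803 0.09236647] [-0.00552002  0.00543322  0.04656198]
```

Call:
{"api": "play_rows", "payload": {
  "motion": [
    [0,0,1,0,0],
    [0,0,1,0,0],
    [0,0,2,0,0],
    [0,0,2,0,0]
  ]
}}

```text
time: 9.65
ee_pos: [0.5485, 0.1004, 0.1593]
ee_rot: [0.0, 0.678, 0.735, 0.0]
contact_force: [0.5, 0.6, -0.8]
gripper_width: 0.07
grip_force: 61.5
```

Run:
```python
from h import *
s=state();print(cur(),s["contact_force"],s["wrist_torque"])
```

```text
[np.float64(0.5484916264821176), np.float64(0.10042663406198077), np.float64(0.15933949156191124), np.float64(94.69768594247097)] [ 0.48062207  0.57655889 -0.76148948] [-0.03375637  0.00949745  0.01559862]
```

Call:
{"api": "play_rows", "payload": {
  "motion": [
    [0,0,0.5,0,0],
    [0,0,1,0,0],
    [0,0,1,0,0],
    [0,0,1,0,0]
  ]
}}

```text
time: 10.05
ee_pos: [0.5493, 0.1005, 0.1593]
ee_rot: [-0.0, 0.678, 0.736, -0.0]
contact_force: [-0.4, -0.6, -0.8]
gripper_width: 0.075
grip_force: 61.5
```

Call:
{"api": "play_rows", "payload": {
  "motion": [
    [0,0,0.5,0,0],
    [0,0,1,0,0],
    [0,0,1,0,0],
    [0,0,1,0,0]
  ]
}}

```text
time: 10.45
ee_pos: [0.5503, 0.1006, 0.1593]
ee_rot: [-0.0, 0.678, 0.736, -0.0]
contact_force: [-0.3, 0.4, -1.2]
gripper_width: 0.068
grip_force: 61.5
```

Run:
```python
from h import *
s=state();print(cur(),s["contact_force"],s["wrist_torque"])
```

```text
[np.float64(0.550275793988007), np.float64(0.1006055001053253), np.float64(0.1592952729920058), np.float64(94.70050230081479)] [-0.29406517  0.38484574 -1.16950211] [ 4.96473739e-05 -2.60006047e-03 -3.16880997e-02]
```

Call:
{"api": "play_rows", "payload": {
  "motion": [
    [0,0,0.5,0,0],
    [0,0,1,0,0],
    [0,0,1,0,0],
    [0,0,1,0,0]
  ]
}}

```text
time: 10.85
ee_pos: [0.5513, 0.1007, 0.1593]
ee_rot: [-0.0, 0.678, 0.735, 0.0]
contact_force: [-0.1, 0.0, -1.3]
gripper_width: 0.07
grip_force: 61.5
```

Call:
{"api": "play_rows", "payload": {
  "motion": [
    [0,0,0.5,0,0],
    [0,0,1,0,0],
    [0,0,1,0,0],
    [0,0,1,0,0]
  ]
}}

```text
time: 11.25
ee_pos: [0.5519, 0.1007, 0.1593]
ee_rot: [-0.0, 0.677, 0.736, -0.0]
contact_force: [-0.7, -0.4, 1.2]
gripper_width: 0.071
grip_force: 61.6
```

Run:
```python
from h import *
s=state();print(cur(),s["contact_force"],s["wrist_torque"])
```

```text
[np.float64(0.5519349686417814), np.float64(0.10073341193332773), np.float64(0.15925538424718724), np.float64(94.70444968892522)] [-0.70195303 -0.43247592  1.20034655] [-0.02113999  0.23432266  0.00415025]
```

Call:
{"api": "play_rows", "payload": {
  "motion": [
    [0,0,-0.5,0,0],
    [0,0,-0.5,2,0],
    [0,0,-0.5,5,0],
    [0,0,-0.5,8,0],
    [0,0,-0.5,10,0]
  ]
}}

```text
time: 11.75
ee_pos: [0.5517, 0.1007, 0.1488]
ee_rot: [-0.0, 0.678, 0.735, -0.0]
contact_force: [-0.7, 0.2, -0.4]
gripper_width: 0.075
grip_force: 61.6
```

Call:
{"api": "play_rows", "payload": {
  "motion": [
    [0,0,0,2,0],
    [0,0,0,4,0],
    [0,0,0,6,0],
    [0,0,0,6,0]
  ]
}}

```text
time: 12.15
ee_pos: [0.5516, 0.1008, 0.1429]
ee_rot: [-0.0, 0.678, 0.735, -0.0]
contact_force: [-0.3, -0.7, 0.7]
gripper_width: 0.069
grip_force: 61.5
```

Run:
```python
from h import *
s=state();print(cur(),s["contact_force"],s["wrist_torque"])
```

```text
[np.float64(0.5516052579092645), np.float64(0.10076753492287256), np.float64(0.14294706681770442), np.float64(94.69162359351206)] [-0.26002403 -0.68118227  0.66483702] [-0.02477424  0.15379442  0.0536705 ]
```

Slight wall contact, still free to slide. I'll continue in finer steps.

Call:
{"api": "play_rows", "payload": {
  "motion": [
    [0,0,0,1,0],
    [0,0,0,2,0],
    [0,0,0,3,0],
    [0,0,0,3,0]
  ]
}}

```text
time: 12.55
ee_pos: [0.5517, 0.1008, 0.1402]
ee_rot: [-0.0, 0.678, 0.735, -0.0]
contact_force: [-2.1, -0.2, 0.1]
gripper_width: 0.068
grip_force: 61.6
```

Call:
{"api": "play_rows", "payload": {
  "motion": [
    [0,0,0,1,0],
    [0,0,0,2,0],
    [0,0,0,2,0]
  ]
}}

```text
time: 12.85
ee_pos: [0.5517, 0.1007, 0.1382]
ee_rot: [-0.0, 0.678, 0.735, -0.0]
contact_force: [-0.6, 0.5, -0.2]
gripper_width: 0.073
grip_force: 61.6
```

Call:
{"api": "play_rows", "payload": {
  "motion": [
    [0,0,0,1,0],
    [0,0,0,2,0],
    [0,0,0,2,0]
  ]
}}

```text
time: 13.15
ee_pos: [0.5518, 0.1007, 0.1364]
ee_rot: [0.0, 0.677, 0.736, 0.0]
contact_force: [-1.9, 0.0, 1.0]
gripper_width: 0.074
grip_force: 61.9
```

Run:
```python
from h import *
s=state();print(cur(),s["contact_force"],s["wrist_torque"])
```

```text
[np.float64(0.5518252618607736), np.float64(0.10072694442469511), np.float64(0.13640989254534922), np.float64(94.70993651300815)] [-1.8579214   0.04915245  0.97234689] [-0.01793988  0.31192238  0.14636913]
```

Call:
{"api": "play_rows", "payload": {
  "motion": [
    [0,0,0,1,0],
    [0,0,0,2,0],
    [0,0,0,2,0]
  ]
}}

```text
time: 13.45
ee_pos: [0.5518, 0.1007, 0.1343]
ee_rot: [0.0, 0.677, 0.736, 0.0]
contact_force: [-3.1, 0.5, 3.4]
gripper_width: 0.073
grip_force: 61.9
```

Call:
{"api": "play_rows", "payload": {
  "motion": [
    [0,0,0,1,0],
    [0,0,0,2,0],
    [0,0,0,2,0]
  ]
}}

```text
time: 13.75
ee_pos: [0.5518, 0.1007, 0.1323]
ee_rot: [-0.0, 0.678, 0.736, -0.0]
contact_force: [-0.8, -0.1, 2.2]
gripper_width: 0.067
grip_force: 62.0
```

Run:
```python
from h import *
s=state();print(cur(),s["contact_force"],s["wrist_torque"])
```

```text
[np.float64(0.5517971620866028), np.float64(0.10073872270302717), np.float64(0.1322595903963678), np.float64(94.69983463083676)] [-0.82838675 -0.09471679  2.15508759] [-0.01877399  0.4041638   0.12938696]
```

Call:
{"api": "play_rows", "payload": {
  "motion": [
    [0,0,0,1,0],
    [0,0,0,1.5,0],
    [0,0,0,1.5,0]
  ]
}}

```text
time: 14.05
ee_pos: [0.5518, 0.1007, 0.1308]
ee_rot: [-0.0, 0.678, 0.735, -0.0]
contact_force: [-2.2, -1.4, 3.1]
gripper_width: 0.066
grip_force: 62.1
```

Call:
{"api": "play_rows", "payload": {
  "motion": [
    [0,0,0,1,0],
    [0,0,0,1,0]
  ]
}}

```text
time: 14.25
ee_pos: [0.5518, 0.1007, 0.1298]
ee_rot: [0.0, 0.678, 0.735, 0.0]
contact_force: [-2.9, -0.1, 4.2]
gripper_width: 0.072
grip_force: 62.2
```

Run:
```python
from h import *
s=state();print(cur(),s["contact_force"],s["wrist_torque"])
```

```text
[np.float64(0.5517890421712464), np.float64(0.10071308265266699), np.float64(0.12978361055676263), np.float64(94.69661867157689)] [-2.9248842  -0.11213753  4.2142657 ] [-0.04194346  0.42576763  0.2039798 ]
```

Call:
{"api": "play_rows", "payload": {
  "motion": [
    [0,0,0,1,0],
    [0,0,0,1,0]
  ]
}}

```text
time: 14.45
ee_pos: [0.5517, 0.1008, 0.1287]
ee_rot: [-0.0, 0.678, 0.736, -0.0]
contact_force: [-2.8, -0.4, 4.3]
gripper_width: 0.069
grip_force: 62.2
```

Call:
{"api": "play_rows", "payload": {
  "motion": [
    [0,0,0,1,0],
    [0,0,0,1,0]
  ]
}}

```text
time: 14.65
ee_pos: [0.5517, 0.1008, 0.1278]
ee_rot: [-0.0, 0.677, 0.736, -0.0]
contact_force: [-3.2, 0.3, 4.2]
gripper_width: 0.068
grip_force: 62.3
```

Run:
```python
from h import *
s=state();print(cur(),s["contact_force"],s["wrist_torque"])
```

```text
[np.float64(0.5517235835392984), np.float64(0.10075369406671023), np.float64(0.12782641008854861), np.float64(94.70423557425616)] [-3.16401771  0.27751793  4.18667801] [-0.00191578  0.50714445  0.22778846]
```

Call:
{"api": "play_rows", "payload": {
  "motion": [
    [0,0,0,0.7,0],
    [0,0,0,0.7,0]
  ]
}}

```text
time: 14.85
ee_pos: [0.5517, 0.1007, 0.1275]
ee_rot: [0.0, 0.677, 0.736, -0.0]
contact_force: [-3.0, 0.3, 7.1]
gripper_width: 0.074
grip_force: 62.6
```

Call:
{"api": "play_rows", "payload": {
  "motion": [
    [0,0,0,0.7,0],
    [0,0,0,0.7,0]
  ]
}}

```text
time: 15.05
ee_pos: [0.5517, 0.1007, 0.1271]
ee_rot: [0.0, 0.677, 0.736, -0.0]
contact_force: [-3.8, -0.9, 9.7]
gripper_width: 0.071
grip_force: 62.9
```

Run:
```python
from h import *
s=state();print(cur(),s["contact_force"],s["wrist_torque"])
```

```text
[np.float64(0.551721277587217), np.float64(0.10072306945266754), np.float64(0.12714026634175682), np.float64(94.71795278107007)] [-3.82320102 -0.87236503  9.72569248] [-0.02014096  0.69907377  0.23649346]
```

Call:
{"api": "play_rows", "payload": {
  "motion": [
    [0,0,0,0.5,0],
    [0,0,0,0.5,0],
    [0,0,0,0.5,0]
  ]
}}

```text
time: 15.35
ee_pos: [0.5517, 0.1007, 0.1269]
ee_rot: [0.0, 0.677, 0.736, 0.0]
contact_force: [-4.7, -0.5, 11.4]
gripper_width: 0.071
grip_force: 63.1
```

Run:
```python
from h import *
s=state();print(cur(),s["contact_force"],s["wrist_torque"])
```

```text
[np.float64(0.5517173248903487), np.float64(0.10074531024084718), np.float64(0.126943696253691), np.float64(94.72095174961483)] [-4.66701312 -0.48862275 11.43281887] [0.00852563 0.76640226 0.17540441]
```

Call:
{"api": "play_rows", "payload": {
  "motion": [
    [0,0,0,0.5,0],
    [0,0,0,0.5,0],
    [0,0,0,0.5,0]
  ]
}}

```text
time: 15.65
ee_pos: [0.5517, 0.1007, 0.1268]
ee_rot: [0.0, 0.677, 0.736, 0.0]
contact_force: [-5.4, -0.5, 12.8]
gripper_width: 0.068
grip_force: 63.4
```

Call:
{"api": "play_rows", "payload": {
  "motion": [
    [0,0,0,-0.7,0],
    [0,0,0,-1.4,0],
    [0,0,0,-1.4,0]
  ]
}}

```text
time: 15.95
ee_pos: [0.5516, 0.1007, 0.1269]
ee_rot: [-0.0, 0.677, 0.736, -0.0]
contact_force: [-3.0, -0.4, 5.8]
gripper_width: 0.072
grip_force: 62.4
```

Call:
{"api": "play_rows", "payload": {
  "motion": [
    [0.12,0,0,0,0],
    [0.25,0,0,0,0],
    [0.3,0,0,0,0],
    [0.3,0,0,0,0]
  ]
}}

```text
time: 16.35
ee_pos: [0.5522, 0.1007, 0.1266]
ee_rot: [0.0, 0.678, 0.735, 0.0]
contact_force: [-0.4, -0.3, 0.1]
gripper_width: 0.297
grip_force: 0.0
```

Run:
```python
from h import *
s=state();print(cur(),s["contact_force"],s["wrist_torque"],s["gripper_width"])
```

```text
[np.float64(0.5522389980974985), np.float64(0.10068950052973563), np.float64(0.1265816852230208), np.float64(94.67896000440142)] [-0.44389977 -0.28771803  0.14036342] [ 0.06540707 -0.06830278 -0.0337744 ] 0.2969521203270133
```

Call:
{"api": "play_rows", "payload": {
  "motion": [
    [0.3,0,0,-15,0],
    [0.3,0,0,-50,0],
    [0.5,0,0,-95,0],
    [0.6,-30,-10,-125,0],
    [0.6,-70,-25,-125,0.03]
  ]
}}

```text
time: 16.85
ee_pos: [0.5366, 0.029, 0.2568]
ee_rot: [0.005, 0.687, 0.726, 0.004]
contact_force: [1.5, -1.1, -0.3]
gripper_width: 0.606
grip_force: 0.0
```

Run:
```python
from h import *
c=cur();print(c,delta(c,[.3985,-.284,.16,84.9]))
```

```text
[np.float64(0.5366327845216164), np.float64(0.028997102582175766), np.float64(0.25676902360302334), np.float64(93.14324629866164)] [-304.952, -155.087, 96.769, 0.144]
```

Call:
{"api": "play_rows", "payload": {
  "motion": [
    [0.6,-38,-19,0,0.02],
    [0.6,-76,-38,0,0.04],
    [0.6,-114,-58,10,0.06],
    [0.6,-152,-77,25,0.08],
    [0.6,-190,-96,40,0.1]
  ]
}}

```text
time: 17.35
ee_pos: [0.4462, -0.1675, 0.2118]
ee_rot: [0.001, 0.724, 0.69, 0.0]
contact_force: [0.5, -1.2, -0.5]
gripper_width: 0.596
grip_force: 0.0
```

Run:
```python
from h import *
c=cur();print(c,delta(c,[.3985,-.284,.15,84.9]))
im=capture("side")
cv2.imwrite("pics/w1.png",crop(im,190,110,100,75,800,600)[:,:,::-1])
```

```text
[np.float64(0.4462183980653418), np.float64(-0.16747923000233744), np.float64(0.2118016373406305), np.float64(87.20374063001285)] [-118.71, -41.977, 61.802, 0.04]
```

View pics/w1.png

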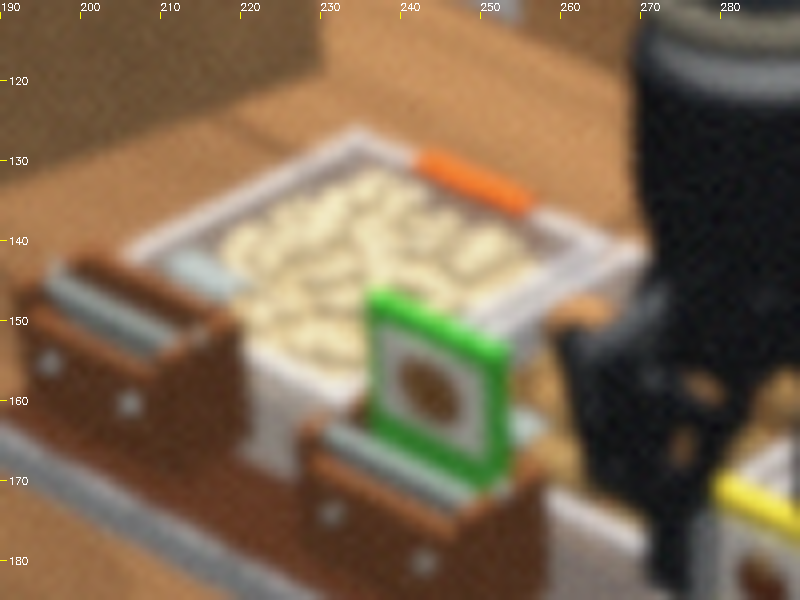

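The walnut plate stands upright against the back wall of its holder, top edge at side-pixels (236,147)-(252,154). Now the cashew plate.

Call:
{"api": "play_rows", "payload": {
  "motion": [
    [0.6,-40,-14,20,0.02],
    [0.6,-80,-28,40,0.04],
    [0.6,-119,-42,62,0.04],
    [0.6,-119,-42,62,0.04],
    [0.6,-119,-42,62,0.04]
  ]
}}

```text
time: 17.9
ee_pos: [0.3985, -0.283, 0.1493]
ee_rot: [-0.001, 0.738, 0.674, 0.0]
contact_force: [0.1, -0.2, 0.6]
gripper_width: 0.599
grip_force: 0.0
```

Run:
```python
from h import *
c=cur();print(c,delta(c,[.3985,-.284,.082,84.9]))
```

```text
[np.float64(0.3985343863368831), np.float64(-0.28301552734096697), np.float64(0.1492846458793228), np.float64(84.80428703560453)] [-0.984, 0.055, 67.285, -0.002]
```

Call:
{"api": "play_rows", "payload": {
  "motion": [
    [0.6,-1,0,35,0],
    [0.6,-1,0,67,0],
    [0.4,-1,0,67,0],
    [0,-1,0,67,0],
    [0,-1,0,67,0]
  ]
}}

```text
time: 18.4
ee_pos: [0.4001, -0.2837, 0.0845]
ee_rot: [0.001, 0.737, 0.676, 0.0]
contact_force: [-0.2, 0.1, -0.3]
gripper_width: 0.121
grip_force: 60.5
```

Call:
{"api": "play_rows", "payload": {
  "motion": [
    [0,0,0,0,0],
    [0,0,0,0,0],
    [0,0,0,0,0]
  ]
}}

```text
time: 18.7
ee_pos: [0.3997, -0.2842, 0.0844]
ee_rot: [0.002, 0.738, 0.675, 0.0]
contact_force: [0.1, 1.2, 7.4]
gripper_width: 0.115
grip_force: 61.2
```

Run:
```python
from h import *
s=state();c=cur();print(c,s["contact_force"],s["wrist_torque"])
b=[*c[:2],.26,c[3]];print(delta(c,b),delta(b,[.5278,.264,.26,94.75]))
im=capture("side")
cv2.imwrite("pics/g2.png",crop(im,260,190,100,75,800,600)[:,:,::-1])
```

```text
[np.float64(0.39972282013490895), np.float64(-0.2842123708743414), np.float64(0.08442602786568526), np.float64(84.94429947676325)] [0.14616824 1.19655518 7.44424599] [ 0.30597391 -0.08099242  0.04452209]
[0.0, 0.0, -175.574, 0.0] [557.366, 79.268, -0.0, -0.171]
```

View pics/g2.png

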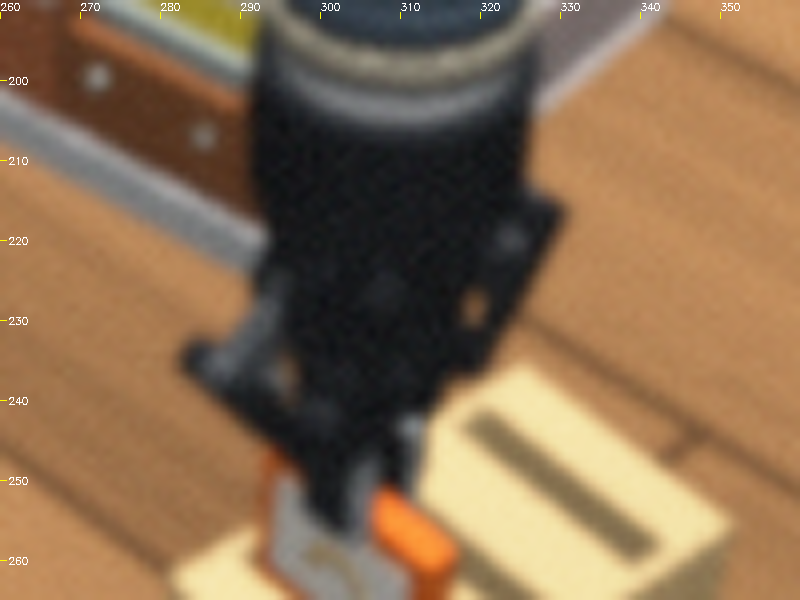

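The orange plate is gripped near the middle of its top, (303,250). I'm lifting it and carrying it over.

Call:
{"api": "play_rows", "payload": {
  "motion": [
    [0,0,0,-20,0],
    [0,0,0,-60,0],
    [0,0,0,-105,0],
    [0,0,0,-150,0],
    [0,0,0,-176,0]
  ]
}}

```text
time: 19.25
ee_pos: [0.3997, -0.2846, 0.2629]
ee_rot: [0.003, 0.738, 0.675, -0.0]
contact_force: [0.8, -0.8, -1.3]
gripper_width: 0.117
grip_force: 60.2
```

Call:
{"api": "play_rows", "payload": {
  "motion": [
    [0,43,6,0,-0.01],
    [0,86,12,0,-0.02],
    [0,129,18,0,-0.04],
    [0,172,24,0,-0.06],
    [0,215,30,0,-0.08]
  ]
}}

```text
time: 19.75
ee_pos: [0.4475, -0.0705, 0.2593]
ee_rot: [0.0, 0.71, 0.704, 0.0]
contact_force: [0.9, 0.7, -0.9]
gripper_width: 0.114
grip_force: 60.2
```

Run:
```python
from h import *
s=state();c=cur();print(c,s["contact_force"],s["grip_force"])
print(delta(c,[.5278,.264,.26,94.75]))
```

```text
[np.float64(0.447489285525948), np.float64(-0.0704881062029726), np.float64(0.2593401232988681), np.float64(89.54684558570737)] [ 0.90733065  0.71194507 -0.90939876] 60.15220642089844
[335.113, 77.663, -0.66, -0.091]
```

Call:
{"api": "play_rows", "payload": {
  "motion": [
    [0,42,10,0,-0.01],
    [0,84,20,0,-0.02],
    [0,126,30,0,-0.04],
    [0,168,40,0,-0.06],
    [0,210,50,0,-0.08]
  ]
}}

```text
time: 20.25
ee_pos: [0.4992, 0.1392, 0.2593]
ee_rot: [0.0, 0.681, 0.732, 0.0]
contact_force: [0.9, 0.5, -1.5]
gripper_width: 0.118
grip_force: 60.2
```

Run:
```python
from h import *
c=cur();print(c,delta(c,[.5298,.265,.21,94.75]))
```

```text
[np.float64(0.4991791607212431), np.float64(0.139199073379155), np.float64(0.2592726027672183), np.float64(94.17462638957636)] [123.238, 39.697, 49.273, -0.01]
```

Call:
{"api": "play_rows", "payload": {
  "motion": [
    [0,40,13,0,-0.01],
    [0,80,26,15,-0.01],
    [0,110,36,30,-0.01],
    [0,123,40,49,-0.01],
    [0,123,40,49,-0.01]
  ]
}}

```text
time: 20.75
ee_pos: [0.5283, 0.2643, 0.2073]
ee_rot: [-0.002, 0.677, 0.736, -0.002]
contact_force: [0.4, -0.6, -0.9]
gripper_width: 0.118
grip_force: 60.1
```

Call:
{"api": "play_rows", "payload": {
  "motion": [
    [0,0,0,5,0],
    [0,0,0,10,0],
    [0,0,0,15,0],
    [0,0,0,20,0],
    [0,0,0,20,0]
  ]
}}

```text
time: 21.25
ee_pos: [0.53, 0.2623, 0.1893]
ee_rot: [-0.0, 0.678, 0.735, -0.001]
contact_force: [-0.9, 0.2, -0.5]
gripper_width: 0.115
grip_force: 60.1
```

Run:
```python
from h import *
s=state();c=cur();print(c,s["contact_force"],s["wrist_torque"]);print(delta(c,[.5298,.265,c[2],94.75]))
im=capture("side")
cv2.imwrite("pics/i3.png",crop(im,180,100,80,60,800,600)[:,:,::-1])
```

```text
[np.float64(0.5300009928767614), np.float64(0.2622553465956978), np.float64(0.18932853903611246), np.float64(94.64134591251336)] [-0.94362292  0.20720998 -0.46545915] [-0.0202681   0.01284447 -0.0065871 ]
[2.752, 0.022, -0.0, -0.002]
```

View pics/i3.png

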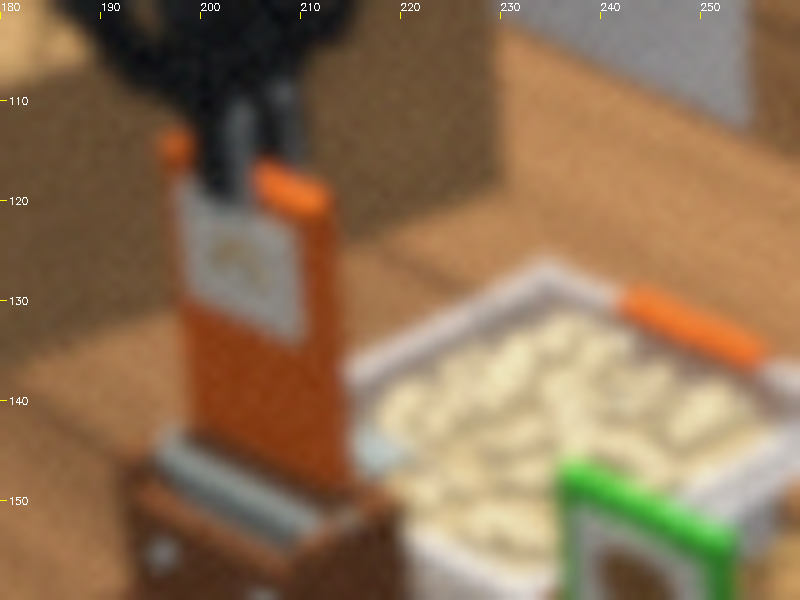

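The orange plate hangs upright just above the cashew mouth: bottom edge at (198,143)-(214,149), cheek strip at (196,143)-(212,152). Lowering by feel.

Call:
{"api": "play_rows", "payload": {
  "motion": [
    [0,1,0,2,0],
    [0,1,0,4,0],
    [0,1,0,7,0],
    [0,1,0,9,0],
    [0,1,0,9,0]
  ]
}}

```text
time: 21.8
ee_pos: [0.53, 0.264, 0.1803]
ee_rot: [-0.0, 0.678, 0.736, -0.0]
contact_force: [0.4, 0.7, -1.5]
gripper_width: 0.112
grip_force: 60.1
```

Call:
{"api": "play_rows", "payload": {
  "motion": [
    [0,0,0,1,0],
    [0,0,0,2,0],
    [0,0,0,3,0],
    [0,0,0,4,0],
    [0,0,0,4,0]
  ]
}}

```text
time: 22.3
ee_pos: [0.5302, 0.264, 0.1767]
ee_rot: [-0.0, 0.678, 0.735, -0.0]
contact_force: [-0.2, 0.0, -1.1]
gripper_width: 0.12
grip_force: 60.1
```

Run:
```python
from h import *
s=state();c=cur();print(c,s["contact_force"],s["wrist_torque"])
```

```text
[np.float64(0.5301912106130021), np.float64(0.26397435628783006), np.float64(0.17665761637590477), np.float64(94.69662708250391)] [-0.18901339  0.0083301  -1.07094546] [-0.01070165 -0.00659252 -0.01424553]
```

Call:
{"api": "play_rows", "payload": {
  "motion": [
    [0,0,0,1,0],
    [0,0,0,2,0],
    [0,0,0,2,0]
  ]
}}

```text
time: 22.6
ee_pos: [0.5302, 0.264, 0.1746]
ee_rot: [-0.0, 0.678, 0.736, -0.0]
contact_force: [0.0, 0.0, -1.8]
gripper_width: 0.119
grip_force: 60.1
```

Run:
```python
from h import *
s=state();c=cur();print(c,s["contact_force"],s["wrist_torque"])
```

```text
[np.float64(0.530182333600303), np.float64(0.2639850847512076), np.float64(0.17464953179485265), np.float64(94.69961132856034)] [ 0.00764772  0.04887312 -1.75853656] [ 0.00423251 -0.01658446 -0.03731652]
```

Call:
{"api": "play_rows", "payload": {
  "motion": [
    [0,0,0,1,0],
    [0,0,0,2,0],
    [0,0,0,2,0]
  ]
}}

```text
time: 22.9
ee_pos: [0.5302, 0.264, 0.1726]
ee_rot: [-0.0, 0.678, 0.736, -0.0]
contact_force: [-0.0, -0.6, -2.1]
gripper_width: 0.121
grip_force: 60.1
```

Run:
```python
from h import *
s=state();c=cur();print(c,s["contact_force"],s["wrist_torque"])
```

```text
[np.float64(0.5301856438500491), np.float64(0.2639935804816885), np.float64(0.17263741006593153), np.float64(94.70159733478351)] [-0.02754863 -0.61865956 -2.05608469] [-0.00402675  0.02276205 -0.00742754]
```

Call:
{"api": "play_rows", "payload": {
  "motion": [
    [0,0,0,1,0],
    [0,0,0,2,0],
    [0,0,0,2,0]
  ]
}}

```text
time: 23.2
ee_pos: [0.5302, 0.264, 0.1706]
ee_rot: [-0.0, 0.678, 0.735, -0.0]
contact_force: [-0.1, 0.2, -1.7]
gripper_width: 0.115
grip_force: 60.1
```

Run:
```python
from h import *
s=state();c=cur();print(c,s["contact_force"],s["wrist_torque"])
```

```text
[np.float64(0.5301829911943678), np.float64(0.26397181675850945), np.float64(0.17063368032021095), np.float64(94.69796635249043)] [-0.14310546  0.22832422 -1.74195681] [-0.02920161 -0.01950802 -0.03303264]
```

Call:
{"api": "play_rows", "payload": {
  "motion": [
    [0,0,0,1,0],
    [0,0,0,2,0],
    [0,0,0,2,0]
  ]
}}

```text
time: 23.5
ee_pos: [0.5302, 0.264, 0.1686]
ee_rot: [-0.0, 0.678, 0.735, -0.0]
contact_force: [0.1, 0.1, -0.6]
gripper_width: 0.118
grip_force: 60.1
```

Call:
{"api": "play_rows", "payload": {
  "motion": [
    [0,0,0,1,0],
    [0,0,0,1,0]
  ]
}}

```text
time: 23.7
ee_pos: [0.5303, 0.264, 0.1677]
ee_rot: [-0.0, 0.678, 0.735, -0.0]
contact_force: [-0.1, -0.9, -0.7]
gripper_width: 0.115
grip_force: 60.1
```

Run:
```python
from h import *
s=state();c=cur();print(c,s["contact_force"],s["wrist_torque"])
```

```text
[np.float64(0.5302774794241374), np.float64(0.264014569696664), np.float64(0.16769437190738126), np.float64(94.69654514964647)] [-0.09235599 -0.92295556 -0.74448616] [ 7.75606265e-02  7.45636368e-06 -2.20311693e-02]
```

Call:
{"api": "play_rows", "payload": {
  "motion": [
    [0,0,0,1,0],
    [0,0,0,2,0],
    [0,0,0,2,0]
  ]
}}

```text
time: 24.0
ee_pos: [0.5306, 0.264, 0.1658]
ee_rot: [0.0, 0.678, 0.735, 0.0]
contact_force: [0.6, -0.1, -0.3]
gripper_width: 0.116
grip_force: 60.2
```

Call:
{"api": "play_rows", "payload": {
  "motion": [
    [0,0,0,1,0],
    [0,0,0,1,0]
  ]
}}

```text
time: 24.2
ee_pos: [0.5306, 0.2641, 0.1649]
ee_rot: [0.0, 0.678, 0.736, 0.0]
contact_force: [1.1, -0.5, -1.4]
gripper_width: 0.114
grip_force: 60.2
```

Run:
```python
from h import *
s=state();c=cur();print(c,s["contact_force"],s["wrist_torque"])
```

```text
[np.float64(0.5306037760532242), np.float64(0.2640645995273712), np.float64(0.1648793792526918), np.float64(94.7027582698217)] [ 1.14389292 -0.53707491 -1.37221937] [ 0.00192633 -0.21151328  0.04089659]
```

Torque shows the cheek is touched. I'm going to the back wall.

Call:
{"api": "play_rows", "payload": {
  "motion": [
    [0,0,1,0,0],
    [0,0,2,0,0],
    [0,0,2,0,0]
  ]
}}

```text
time: 24.5
ee_pos: [0.5322, 0.2641, 0.1647]
ee_rot: [-0.0, 0.678, 0.735, -0.0]
contact_force: [-0.3, -0.2, -1.0]
gripper_width: 0.11
grip_force: 60.2
```

Call:
{"api": "play_rows", "payload": {
  "motion": [
    [0,0,1,0,0],
    [0,0,1,0,0],
    [0,0,1,0,0]
  ]
}}

```text
time: 24.8
ee_pos: [0.5332, 0.2643, 0.1648]
ee_rot: [-0.0, 0.678, 0.735, -0.0]
contact_force: [-0.1, 0.4, -1.7]
gripper_width: 0.112
grip_force: 60.1
```

Run:
```python
from h import *
s=state();c=cur();print(c,s["contact_force"],s["wrist_torque"])
```

```text
[np.float64(0.5332406869188663), np.float64(0.26426063365329283), np.float64(0.16477006837853783), np.float64(94.69695968972601)] [-0.13003444  0.35545496 -1.68501662] [ 0.02051061 -0.0167347   0.02285852]
```

Call:
{"api": "play_rows", "payload": {
  "motion": [
    [0,0,1,0,0],
    [0,0,1,0,0],
    [0,0,1,0,0]
  ]
}}

```text
time: 25.1
ee_pos: [0.5343, 0.2644, 0.1648]
ee_rot: [-0.0, 0.678, 0.735, -0.0]
contact_force: [1.1, -0.3, -1.0]
gripper_width: 0.114
grip_force: 60.2
```

Call:
{"api": "play_rows", "payload": {
  "motion": [
    [0,0,1,0,0],
    [0,0,1,0,0],
    [0,0,1,0,0]
  ]
}}

```text
time: 25.4
ee_pos: [0.5353, 0.2644, 0.1648]
ee_rot: [-0.0, 0.678, 0.735, -0.0]
contact_force: [-0.7, 0.5, -0.8]
gripper_width: 0.121
grip_force: 60.1
```

Run:
```python
from h import *
s=state();c=cur();print(c,s["contact_force"],s["wrist_torque"])
```

```text
[np.float64(0.5352721703083106), np.float64(0.2644161173129948), np.float64(0.16477441547705707), np.float64(94.69832325209298)] [-0.67264884  0.54921211 -0.82834306] [-0.0003687   0.03302994  0.00237115]
```

Call:
{"api": "play_rows", "payload": {
  "motion": [
    [0,0,1,0,0],
    [0,0,1,0,0],
    [0,0,1,0,0]
  ]
}}

```text
time: 25.7
ee_pos: [0.5359, 0.2644, 0.1647]
ee_rot: [-0.0, 0.678, 0.736, -0.0]
contact_force: [-1.7, 0.5, -0.4]
gripper_width: 0.121
grip_force: 60.2
```

Run:
```python
from h import *
s=state();c=cur();print(c,s["contact_force"],s["wrist_torque"])
```

```text
[np.float64(0.5358801508425911), np.float64(0.2644425152610957), np.float64(0.16473582391087377), np.float64(94.70083599840096)] [-1.71189695  0.45063631 -0.36262886] [-0.04951696  0.33997362  0.03475623]
```

Wall found. I'm backing off 0.5 mm and lowering.

Call:
{"api": "play_rows", "payload": {
  "motion": [
    [0,0,-0.5,0,0],
    [0,0,-0.5,2,0],
    [0,0,-0.5,4,0],
    [0,0,-0.5,6,0],
    [0,0,-0.5,6,0]
  ]
}}

```text
time: 26.2
ee_pos: [0.5355, 0.2644, 0.1583]
ee_rot: [-0.0, 0.678, 0.735, -0.0]
contact_force: [-0.1, -0.0, -1.2]
gripper_width: 0.117
grip_force: 60.1
```

Call:
{"api": "play_rows", "payload": {
  "motion": [
    [0,0,0,1,0],
    [0,0,0,2,0],
    [0,0,0,3,0],
    [0,0,0,3,0]
  ]
}}

```text
time: 26.6
ee_pos: [0.5356, 0.2645, 0.1556]
ee_rot: [-0.0, 0.678, 0.735, -0.0]
contact_force: [-1.4, -0.7, -1.4]
gripper_width: 0.117
grip_force: 60.2
```

Call:
{"api": "play_rows", "payload": {
  "motion": [
    [0,0,0,1,0],
    [0,0,0,2,0],
    [0,0,0,2,0]
  ]
}}

```text
time: 26.9
ee_pos: [0.5357, 0.2645, 0.1537]
ee_rot: [-0.0, 0.678, 0.736, -0.0]
contact_force: [-1.6, 0.1, -0.1]
gripper_width: 0.115
grip_force: 60.3
```

Run:
```python
from h import *
s=state();c=cur();print(c,s["contact_force"],s["wrist_torque"])
```

```text
[np.float64(0.5357135620630583), np.float64(0.26446650403936883), np.float64(0.15372067837913111), np.float64(94.7025840382707)] [-1.59031035  0.08983645 -0.10924064] [0.01841968 0.33341625 0.0502889 ]
```

Call:
{"api": "play_rows", "payload": {
  "motion": [
    [0,0,0,1,0],
    [0,0,0,2,0],
    [0,0,0,2,0]
  ]
}}

```text
time: 27.2
ee_pos: [0.5358, 0.2645, 0.1519]
ee_rot: [0.0, 0.677, 0.736, 0.0]
contact_force: [-1.5, -0.3, 1.0]
gripper_width: 0.114
grip_force: 60.5
```

Call:
{"api": "play_rows", "payload": {
  "motion": [
    [0,0,0,1,0],
    [0,0,0,2,0],
    [0,0,0,2,0]
  ]
}}

```text
time: 27.5
ee_pos: [0.5358, 0.2645, 0.1498]
ee_rot: [-0.0, 0.678, 0.736, 0.0]
contact_force: [-2.4, -0.8, 2.5]
gripper_width: 0.121
grip_force: 60.7
```

Run:
```python
from h import *
s=state();c=cur();print(c,s["contact_force"],s["wrist_torque"])
```

```text
[np.float64(0.5357706962189674), np.float64(0.264497246571881), np.float64(0.14980966180485367), np.float64(94.7008153247781)] [-2.3822697  -0.75308354  2.5055331 ] [-0.04653109  0.49790235  0.08504499]
```

Call:
{"api": "play_rows", "payload": {
  "motion": [
    [0,0,0,1,0],
    [0,0,0,2,0],
    [0,0,0,2,0]
  ]
}}

```text
time: 27.8
ee_pos: [0.5358, 0.2645, 0.1478]
ee_rot: [0.0, 0.678, 0.736, 0.0]
contact_force: [-2.3, -0.2, 3.4]
gripper_width: 0.116
grip_force: 60.7
```

Call:
{"api": "play_rows", "payload": {
  "motion": [
    [0,0,0,1,0],
    [0,0,0,1,0],
    [0,0,0,1,0]
  ]
}}

```text
time: 28.1
ee_pos: [0.5357, 0.2645, 0.1468]
ee_rot: [-0.0, 0.678, 0.735, -0.0]
contact_force: [-2.2, 0.4, 3.4]
gripper_width: 0.115
grip_force: 60.8
```

Run:
```python
from h import *
s=state();c=cur();print(c,s["contact_force"],s["wrist_torque"])
```

```text
[np.float64(0.535732537523473), np.float64(0.2644892902628789), np.float64(0.14675228724885483), np.float64(94.6986582242054)] [-2.17748656  0.36263153  3.42096401] [-0.03162311  0.5386156   0.22137856]
```

Call:
{"api": "play_rows", "payload": {
  "motion": [
    [0,0,0,1,0],
    [0,0,0,1,0]
  ]
}}

```text
time: 28.3
ee_pos: [0.5357, 0.2645, 0.1458]
ee_rot: [-0.0, 0.678, 0.736, -0.0]
contact_force: [-3.1, 0.4, 3.5]
gripper_width: 0.119
grip_force: 60.8
```

Call:
{"api": "play_rows", "payload": {
  "motion": [
    [0,0,0,1,0],
    [0,0,0,1,0]
  ]
}}

```text
time: 28.5
ee_pos: [0.5357, 0.2645, 0.1448]
ee_rot: [-0.0, 0.678, 0.736, -0.0]
contact_force: [-3.6, -0.8, 3.9]
gripper_width: 0.116
grip_force: 60.9
```

Run:
```python
from h import *
s=state();c=cur();print(c,s["contact_force"],s["wrist_torque"])
```

```text
[np.float64(0.5357135471133491), np.float64(0.2644654936926395), np.float64(0.1447771099452794), np.float64(94.69927401316089)] [-3.58908179 -0.81490208  3.90412473] [-0.01207153  0.53870984  0.22995321]
```

Call:
{"api": "play_rows", "payload": {
  "motion": [
    [0,0,0,1,0],
    [0,0,0,1,0]
  ]
}}

```text
time: 28.7
ee_pos: [0.5358, 0.2645, 0.1441]
ee_rot: [0.0, 0.677, 0.736, 0.0]
contact_force: [-3.7, 0.3, 5.5]
gripper_width: 0.116
grip_force: 61.1
```

Call:
{"api": "play_rows", "payload": {
  "motion": [
    [0,0,0,0.7,0],
    [0,0,0,0.7,0]
  ]
}}

```text
time: 28.9
ee_pos: [0.5358, 0.2645, 0.144]
ee_rot: [0.0, 0.677, 0.736, 0.0]
contact_force: [-4.3, -1.1, 9.4]
gripper_width: 0.12
grip_force: 61.5
```

Run:
```python
from h import *
s=state();c=cur();print(c,s["contact_force"],s["wrist_torque"])
```

```text
[np.float64(0.535813289785665), np.float64(0.26451915710538754), np.float64(0.14398005130101696), np.float64(94.70954219506376)] [-4.28195185 -1.07267195  9.44423275] [-0.10265815  0.75862837  0.22523945]
```

Call:
{"api": "play_rows", "payload": {
  "motion": [
    [0,0,0,0.7,0],
    [0,0,0,0.7,0],
    [0,0,0,0.7,0]
  ]
}}

```text
time: 29.2
ee_pos: [0.5359, 0.2646, 0.1439]
ee_rot: [0.0, 0.677, 0.736, 0.0]
contact_force: [-4.0, -1.4, 11.0]
gripper_width: 0.116
grip_force: 61.8
```

Run:
```python
from h import *
s=state();c=cur();print(c,s["contact_force"],s["wrist_torque"])
```

```text
[np.float64(0.5359050791220202), np.float64(0.2645509247478332), np.float64(0.14385249565736297), np.float64(94.71498267581313)] [-3.96909818 -1.44585782 11.02357842] [-0.10669627  0.97389706  0.23034078]
```

Call:
{"api": "play_rows", "payload": {
  "motion": [
    [0,0,0,0.4,0],
    [0,0,0,0.4,0],
    [0,0,0,0.4,0]
  ]
}}

```text
time: 29.5
ee_pos: [0.5359, 0.2646, 0.1438]
ee_rot: [0.0, 0.677, 0.736, 0.0]
contact_force: [-5.1, -0.9, 13.9]
gripper_width: 0.116
grip_force: 62.1
```

Call:
{"api": "play_rows", "payload": {
  "motion": [
    [0,0,0,-0.7,0],
    [0,0,0,-1.4,0],
    [0,0,0,-1.4,0]
  ]
}}

```text
time: 29.8
ee_pos: [0.5357, 0.2645, 0.1439]
ee_rot: [0.0, 0.677, 0.736, 0.0]
contact_force: [-4.1, -0.2, 8.0]
gripper_width: 0.118
grip_force: 61.3
```

Call:
{"api": "play_rows", "payload": {
  "motion": [
    [0.17,0,0,0,0],
    [0.25,0,0,0,0],
    [0.35,0,0,0,0],
    [0.35,0,0,0,0]
  ]
}}

```text
time: 30.2
ee_pos: [0.5363, 0.2645, 0.1431]
ee_rot: [0.0, 0.678, 0.735, 0.0]
contact_force: [-0.2, -0.5, 0.2]
gripper_width: 0.352
grip_force: 0.0
```

Call:
{"api": "play_rows", "payload": {
  "motion": [
    [0.35,0,0,-15,0],
    [0.35,0,0,-50,0],
    [0.5,0,0,-90,0],
    [0.5,0,0,-130,0],
    [0.5,40,-10,-130,0]
  ]
}}

```text
time: 30.7
ee_pos: [0.5286, 0.3019, 0.2801]
ee_rot: [0.004, 0.68, 0.733, 0.006]
contact_force: [0.9, 0.7, -0.3]
gripper_width: 0.501
grip_force: 0.0
```

Call:
{"api": "play_rows", "payload": {
  "motion": [
    [0.5,45,-15,0,0],
    [0.5,90,-30,0,0],
    [0.5,90,-30,0,0]
  ]
}}

```text
time: 31.0
ee_pos: [0.4826, 0.3957, 0.2734]
ee_rot: [-0.001, 0.675, 0.738, 0.001]
contact_force: [-0.4, -0.4, 0.3]
gripper_width: 0.5
grip_force: 0.0
```

Run:
```python
from h import *
s=state();print(cur(),s["contact_force"])
im=capture("side");t=capture("top")
cv2.imwrite("pics/f.png",np.hstack([crop(im,180,100,140,140,400,400),crop(t,105,95,200,200,400,400,20)])[:,:,::-1])
```

```text
[np.float64(0.4825833592994113), np.float64(0.3957321843375413), np.float64(0.27340435150506365), np.float64(95.04581754764428)] [-0.37804976 -0.40348846  0.34789334]
```

View pics/f.png

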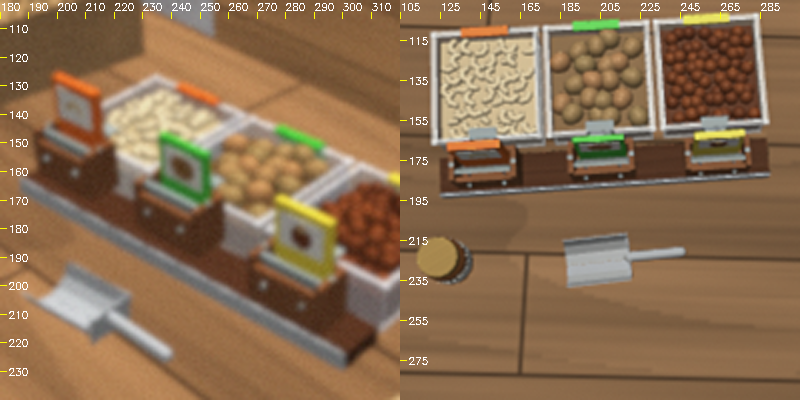

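All three plates stand upright in their holders: orange at side (202,135), green at (241,155), yellow untouched at (282,178). The scoop and jar haven't moved and the arm is clear. Handing in.

```bash
python3 -c "
from station import *
print(job_done())"
```

```text
the job is handed in; nothing more can be done
None
```

The walnut plate, then the cashew plate, were each pressed to the stop in their own holders (about 13 N and 14 N) and released upright against the back wall, and the job was handed in at about 31 s.

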